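Hook the polish tin out from under the shoe rack with the shoehorn turned round

TASK

The red polish tin has slid under the low wire shoe rack, out of reach. Take the shoehorn out of the boot, lay it flat on the table and take it again by its steel blade end, so that the wooden crook points forward; reach under the rack with it, hook the crook behind the tin and draw the tin out in front of the rack, all of it clear of the rack and still lying flat on its base. Then lay the shoehorn flat on the open table in front of the rack too, wholly out from under it, and leave both boots, the brush, the cream jar and the key dish where they are.

Things in the scene. Friction and masses are not known exactly. Their poses are not given: they have to be found in the camera images.
- shoehorn: Shoehorn 280 mm long, 0.11 kg: steel blade, beech stem and crook. Origin mid-length on the underside; x to the crook, z out of the blade's hollow side. Lies flat, all of it on the table. At the start it stands in the boot blade down, leaning back 33 degrees from upright over the heel side of the rim, hollow side to the toe; what is beyond x = 5 mm is free above the rim. Grip firmly: 60 N or more.
- stem (a point): Point in mid-stem, at (45, 0, 5.5) mm in the shoehorn's frame, about 45 mm above the boot's rim along the stem: a place to grip it in the boot, fingers closing along the shoehorn's y. Stem 13 mm wide (y), 11 thick (z), from x -50 to 98.
- blade (a point): Point on the blade at (-110, 0, 4) mm in the shoehorn's frame, 30 mm from the tip. Blade 40 mm wide and 10 mm high over its turned-up sides from x -140 to -62, middle part 5 mm thick, tapering to the stem at x -30. Gripped here across its width, the crook reaches 250 mm ahead.
- crook (a point): Outermost point of the crook's centre line, at (134, -36, 6) mm in the shoehorn's frame. The crook is a round bar 12 mm thick bent towards -y in the plane of the blade: centre line an arc of radius 36 mm about (98, -36), from the stem through 150 degrees to its end at (116, -67); outer edge at x 140.
- tin: Round flat polish tin, red lid with a yellow spot, 74 mm across, 26 mm high, about 0.12 kg, standing on the table under the rack. Origin: centre of its base; z up.
- rack: Low rack of white wire, fixed, open all round, to the robot's left, front turned to the middle of the table. 280 mm deep (x), 360 wide (y); origin on the table under its centre, x from the front edge (x -140 mm) to the back (+140). Wires across, 80 mm up: 75 mm free below, top at 84. Legs and runners only at y -180 and +180. The other boot stands on its back half.
- rack_front (a point): Middle of the rack's front edge wire, 80 mm above the table.
- boot: Brown leather ankle boot on the table to the robot's right, loose, 0.55 kg, holding the shoehorn. Origin on the table under the centre of the shaft; x to the toe (215 mm ahead; heel 65 mm behind), z up. Shaft an oval tube, 116 x 82 mm outside, 100 x 70 inside, rim 145 mm up, insole 30 mm up.
- boot_other: The other boot of the pair, the same, standing on the rack's back half (sole 83 mm above the table, rim 228 mm). Bystander.
- brush: Shoe brush, 165 x 52 x 38 mm, on the table beyond the work area. Origin: centre of its underside. Bystander.
- cream_jar: Blue jar of shoe cream, 60 mm across, 62 mm high. Origin: centre of its base. Bystander.
- key_dish: White dish with keys, 112 mm across, 26 mm high. Origin: centre of its base. Bystander.

How it is judged:
By the outcome, as a careful person would: the job done as asked, in the order asked, and still so for the second after the job is handed in, with the robot touching nothing.
It also fails if it takes over 69 s, if anything falls off the work surface, if the arm or the gripper's body presses on something with over 40 N, if the wrist force passes 120 N, or if a joint passes its speed limit or range.

ROBOT

A 6-joint arm with a two-finger parallel gripper is mounted at the origin on the work surface. World frame = base frame: x ahead of the robot, y to its left, z up, the work surface at z = 0. Lengths are in mm, angles in rad, forces in N, time in s.
With the tool pointing down it reaches from about 400 to 925 mm from the base axis. Payload 12.5 kg.
Tool frame: the origin (TCP) lies at the very end of the fingers, on their centre line; the grasp point (between the pads) lies 19 mm behind it; z points along the fingers, y is the line along which they close (so a half turn about z gives the same grasp; the last joint's range is limited). The gripper opens to 95 mm and grips with 3 to 60 N. Pads are 20 mm wide; open, the fingers measure 119 mm over their backs; the gripper's body (75 mm by 180 mm) begins 59 mm behind the grasp point.
Start: joints at [-1.328, 0.491, 1.559, -0, 1.092, -0.106], TCP at [213.63, -587.375, 214.661] pointing down, gripper open.
Joint ranges: [-3.1, 3.1], [-0.84, 2.19], [0.05, 2.79], [-1.13, 4.28], [0.06, 2.93], [-2.69, 2.69]. Speed limits (rad/s): [2.22, 2.22, 2.79, 3.14, 3.14, 3.14].

INTERFACE

Orientations are given as [roll, pitch, yaw] about the fixed x, y, z axes, in that order (R = Rz(yaw) Ry(pitch) Rx(roll)).
In Python, from cell import env gives the robot as it stands.
- The arm moves only by the shell command python3 steer.py 'ROWS'. ROWS is a JSON list of rows, 1 to 5 of them, each of 5 numbers: dx, dy, dz in mm, then a turn about the tool's z in rad, then the opening from 0.0 (shut) to 1.0 (fully open); each row is the pose to reach, as a shift and turn from the pose commanded when the command began, along the tool's axes at that moment; what a row does not reach only later rows make up. A row lasts 1/12 s, in which the tool goes at most 41.7 mm and 0.125 rad, less where a joint would pass 70% of its speed; a pose out of reach is approached as far as the arm can. The fingers move at their own pace and stop on an object; the grip force is fixed at half the most. Time passes only in rows, so rows that do not move let the fingers close. It prints the time, the measured TCP pose, the force, the opening and the grip force at its end.
- env.state(): the state, without advancing time (a new reading comes with each control period).
- env.read_camera(name): name is "scene" or "side" or "wrist"; returns (picture, depth): 400x640x3 uint8, red, green, blue; 400x640 float32, mm along the optical axis (not along the pixel's ray), 0 where there is no reading.
- env.camera_info(name): a dict with "vertical_fov" (degrees; the focal length in pixels is half the picture's height over the tangent of half this angle, whatever the lens; pixels are square), "cx", "cy" (the principal point, pixels), "origin" and "attitude" of the camera in the world. Camera axes: x right, y down, z forward; pixel columns grow to the right and rows downward; lengths in mm; the calibration is good to about 2 mm. A picture is of the moment at which its call begins: read the wrist's pose just before it. camera_info takes no time and is no camera call; for the wrist camera it gives the pose at the moment of the call.
- env.job_done(): hands the job in; it is judged then, once.
The state is a dict: "t": time; "joints": joint angles; "qvel": joint speeds; "tau": joint torques, N m; "eef_pos": TCP position; "tcp_rot": TCP orientation; "ft_force": force on the tool from outside, world axes, zero at the start; "moment": the same for the moment, N m; "opening": opening from 0.0 (shut) to 1.0 (fully open); "grip_force": force on a finger pad.
Only numpy, scipy, OpenCV 4.12 (cv2) and the standard library are available. Lean on these libraries where they do the work, as an engineer would, in place of code of your own. Each camera call takes 0.05 s, during which the arm holds its last target. There are 200 camera calls.

## Working session

There is one attempt and no reset: what is moved stays moved. The work goes in short steps, Python scripts to look and compute and a shell command to move; the robot and the scene stay as the last step left them, time stands still between calls to the robot, and variables do not carry over. Pictures are saved under pics/ and viewed, at most 14 in all, crops included, and the job is handed in when it is done.

```bash
ls; mkdir -p pics
python3 - <<'E'
from cell import env
import cv2,json
for n in ["scene","side"]:
    p,d=env.read_camera(n); cv2.imwrite(f"pics/{n}0.png",p[:,:,::-1]); print(n,env.camera_info(n))
    import numpy as np; np.save(f"pics/{n}0.npy",d)
print(env.camera_info("wrist")); print(env.state())
E
```

```text
cell.py
pics
steer.py
scene {'vertical_fov': 53.61271551914521, 'cx': 317.8986486092536, 'cy': 201.59697040452966, 'origin': array([1382.68694875,  -18.78599634, 1056.3389437 ]), 'attitude': array([-2.40202369,  0.00306922,  1.5497766 ])}
side {'vertical_fov': 53.113188027487936, 'cx': 324.5506590900784, 'cy': 194.32826162699916, 'origin': array([-214.14693055,  761.19743205,  827.64716974]), 'attitude': array([-2.08792051, -0.00254806, -2.29745254])}
{'vertical_fov': 59.582838994595654, 'cx': 315.7453460954206, 'cy': 200.13949279735223, 'origin': array([ 281.47127771, -562.2170511 ,  384.59881986]), 'attitude': array([ 2.88236954e+00,  1.06670525e-03, -1.22288965e+00])}
{'t': 0.1, 'joints': array([-1.32760221e+00,  4.91479803e-01,  1.55940919e+00, -1.76113368e-05,
        1.09166580e+00, -1.05619697e-01]), 'qvel': array([ 0.00010942,  0.00013303, -0.00072886, -0.00088047,  0.00114513,
        0.00036586]), 'tau': array([ 3.57539117e-03, -6.13623190e+01, -2.58606255e+01,  6.93953061e-02,
        4.70158062e-02, -4.57403553e-05]), 'eef_pos': array([ 213.56787597, -587.14823255,  214.12515554]), 'tcp_rot': array([-3.14063423e+00, -8.58987978e-05,  3.48821898e-01]), 'ft_force': array([ 0.40829101,  0.4636736 , -0.46261747]), 'moment': array([ 0.01057858, -0.03118567,  0.03213546]), 'grip_force': 0.0, 'opening': 1.0017356465268303}
```
View pics/scene0.png

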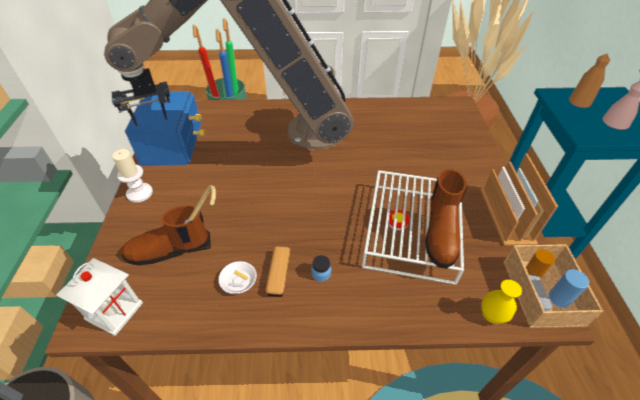

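View pics/side0.png

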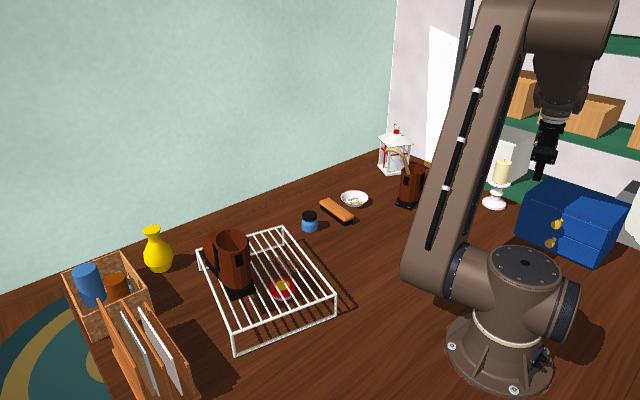

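The scene view shows the boot with the shoehorn at about (190,225), crook top at (210,192), the rack front at x≈370 and the tin at (399,219). The side view shows the tin at (281,289) and the boot partly behind the arm.

Create h.py:
```python
import numpy as np,cv2
from scipy.spatial.transform import Rotation as R
from cell import env
def cam(n):
    i=env.camera_info(n); f=200/np.tan(np.radians(i['vertical_fov']/2))
    return i,f,R.from_euler('xyz',i['attitude']).as_matrix()
def shot(n,tag):
    c=cam(n); p,d=env.read_camera(n); cv2.imwrite(f"pics/{n}{tag}.png",p[:,:,::-1]); np.savez(f"pics/{n}{tag}.npz",p=p,d=d,o=c[0]['origin'],A=c[2],k=[c[1],c[0]['cx'],c[0]['cy']])
def load(t): return np.load(f"pics/{t}.npz")
def ray(s,u,v):
    f,cx,cy=s['k']; return s['A']@np.array([(u-cx)/f,(v-cy)/f,1.])
def onz(s,u,v,z):
    r=ray(s,u,v); return s['o']+r*(z-s['o'][2])/r[2]
def cloud(s):
    f,cx,cy=s['k'];v,u=np.mgrid[:400,:640];d=s['d']
    return np.stack([(u-cx)/f*d,(v-cy)/f*d,d],-1)@s['A'].T+s['o']
def tri(l):
    M=0;b=0
    for s,u,v in l:
        r=ray(s,u,v);r/=np.linalg.norm(r);P=np.eye(3)-np.outer(r,r);M=M+P;b=b+P@s['o']
    X=np.linalg.solve(M,b); return X,[np.linalg.norm(np.cross(X-s['o'],ray(s,u,v)/np.linalg.norm(ray(s,u,v)))) for s,u,v in l]
def crop(t,x0,y0,w,h,k,out):
    im=cv2.imread(f"pics/{t}.png")[y0:y0+h,x0:x0+w]; return cv2.resize(im,None,fx=k,fy=k,interpolation=cv2.INTER_CUBIC)
def st():
    s=env.state(); print({k:np.round(s[k],3) for k in('t','eef_pos','tcp_rot','ft_force','opening','grip_force')})
```

Run:
```python
from h import *
shot('scene','1');shot('side','1');shot('wrist','1')
a=crop('scene1',110,170,110,105,3.6,0); b=crop('scene1',355,160,120,125,3.0,0)
c=cv2.imread('pics/wrist1.png'); c=cv2.resize(c,(350,219))
o=np.zeros((600,800,3),np.uint8); o[:a.shape[0],:a.shape[1]]=a; o[:b.shape[0],400:400+b.shape[1]]=b;o[381:600,:350]=c
cv2.imwrite('pics/m1.png',o)
s=load('scene1');P=cloud(s);hsv=cv2.cvtColor(s['p'],cv2.COLOR_RGB2HSV)
# red tin
for t in('scene1','side1'):
    s=load(t);P=cloud(s);hsv=cv2.cvtColor(s['p'],cv2.COLOR_RGB2HSV);h,S,V=[hsv[...,i].astype(int) for i in range(3)]
    m=((h<5)|(h>174))&(S>170)&(V>110)&(P[...,1]>50)&(P[...,1]<500)&(P[...,0]>250)&(P[...,2]<60)
    q=P[m];print(t,m.sum(),q.min(0).round(),q.max(0).round(),np.median(q,0).round())
    w=(S<40)&(V>150)&(P[...,2]>70)&(P[...,2]<95)&(P[...,0]>250)&(P[...,0]<950)&(P[...,1]>20)&(P[...,1]<600)
    q=P[w];r=cv2.minAreaRect(q[:,:2].astype(np.float32));print(r,np.percentile(q[:,2],[5,50,95]).round(),cv2.boxPoints(r).round())
    w=(h>10)&(h<28)&(S>60)&(V>130)&(P[...,2]>150)&(P[...,2]<320)&(P[...,1]<-200)&(P[...,1]>-600)&(P[...,0]>300)&(P[...,0]<900)
    q=P[w];print('horn',len(q)); i=np.argsort(q[:,2])[::max(1,len(q)//14)];print(np.c_[q[i],np.argwhere(w)[i][:,::-1]].round())
```

```text
scene1 100 [490. 235.  -4.] [558. 312.  32.] [533. 268.  25.]
((558.1289672851562, 310.99072265625), (287.29119873046875, 372.9762268066406), 76.32772827148438) [79. 83. 87.] [[343. 215.]
 [705. 127.]
 [773. 406.]
 [411. 495.]]
horn 220
[[ 594. -386.  150.  192.  213.]
 [ 592. -371.  162.  196.  210.]
 [ 593. -369.  171.  196.  208.]
 [ 589. -352.  185.  201.  204.]
 [ 591. -352.  196.  200.  202.]
 [ 588. -345.  205.  202.  199.]
 [ 585. -343.  215.  202.  196.]
 [ 581. -335.  227.  204.  192.]
 [ 584. -318.  238.  209.  190.]
 [ 644. -300.  249.  211.  203.]
 [ 578. -316.  253.  209.  185.]
 [ 634. -292.  258.  214.  198.]
 [ 592. -303.  262.  212.  186.]
 [ 613. -294.  264.  214.  191.]
 [ 599. -304.  266.  211.  187.]]
side1 212 [482. 236.  12.] [556. 307.  31.] [508. 281.  26.]
((557.7609252929688, 312.2275390625), (288.42559814453125, 371.9627685546875), 76.3806381225586) [81. 83. 86.] [[343. 216.]
 [705. 128.]
 [772. 409.]
 [411. 496.]]
horn 82
[[ 586. -378.  159.  409.  171.]
 [ 578. -353.  182.  407.  168.]
 [ 586. -336.  205.  403.  163.]
 [ 573. -320.  234.  404.  158.]
 [ 571. -317.  240.  404.  157.]
 [ 577. -312.  247.  402.  155.]
 [ 575. -315.  251.  403.  154.]
 [ 586. -305.  254.  399.  153.]
 [ 583. -312.  257.  401.  152.]
 [ 620. -290.  259.  389.  150.]
 [ 589. -297.  259.  397.  152.]
 [ 593. -302.  260.  397.  151.]
 [ 604. -299.  261.  394.  150.]
 [ 602. -307.  264.  396.  149.]
 [ 604. -288.  265.  392.  150.]
 [ 615. -300.  265.  392.  148.]
 [ 611. -301.  266.  393.  148.]]
```

View pics/m1.png

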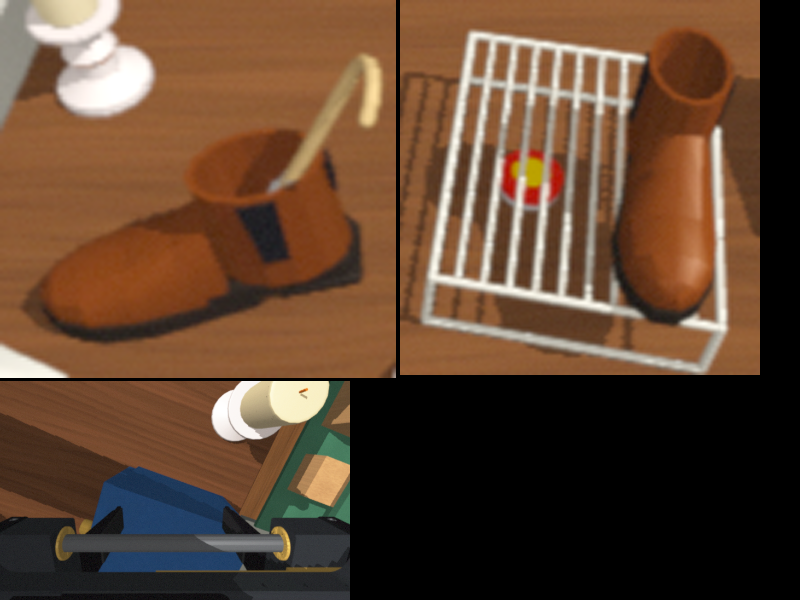

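The crops show the stem rising from the boot mouth at about (192,213) to (209,186), with the crook bending towards the camera. The tin has its yellow spot and is about 90 mm behind the rack's front wire. Next I fit the stem line and triangulate the spot.

Run:
```python
from h import *
T=[]
for t in('scene1','side1'):
    s=load(t);P=cloud(s);hsv=cv2.cvtColor(s['p'],cv2.COLOR_RGB2HSV);h,S,V=[hsv[...,i].astype(int) for i in range(3)]
    w=(h>10)&(h<28)&(S>60)&(V>130)&(P[...,2]>155)&(P[...,2]<232)&(P[...,1]<-200)&(P[...,1]>-600)&(P[...,0]>300)&(P[...,0]<900)
    uv=np.argwhere(w)[:,::-1];l=cv2.fitLine(uv.astype(np.float32),cv2.DIST_HUBER,0,.01,.01).ravel();T.append((s,l))
    q=P[w];c=q.mean(0);e=np.linalg.svd(q-c)[2][0];e*=np.sign(e[2]);print(t,len(q),c.round(1),e.round(3),l.round(2))
    m=(h>22)&(h<32)&(S>180)&(V>120)&(P[...,1]>230)&(P[...,1]<320)&(P[...,0]>450)&(P[...,0]<600)
    print('spot',m.sum(),np.argwhere(m).mean(0)[::-1],[onz(s,*np.argwhere(m).mean(0)[::-1],26).round()])
    m=(h>3)&(h<14)&(S>130)&(V>40)&(P[...,2]>139)&(P[...,2]<152)&(P[...,1]<-200)&(P[...,1]>-600)&(P[...,0]>300)
    r=cv2.minAreaRect(P[m][:,:2].astype(np.float32));print('rim',m.sum(),r)
# intersect planes through image lines
n=[]
for s,l in T:
    a=ray(s,l[2],l[3]);b=ray(s,l[2]+40*l[0],l[3]+40*l[1]);k=np.cross(a,b);n.append(k/np.linalg.norm(k))
d=np.cross(n[0],n[1]);d/=np.linalg.norm(d);d*=np.sign(d[2])
p=np.linalg.solve(np.array([n[0],n[1],[0,0,1]]),[n[0]@T[0][0]['o'],n[1]@T[1][0]['o'],183])
print('line at z183',p.round(1),'dir',d.round(3),'lean',np.degrees(np.arccos(d[2])),'yaw',np.degrees(np.arctan2(d[1],d[0])))
```

```text
scene1 106 [ 587.9 -352.6  193.1] [-0.107  0.55   0.828] [  0.52  -0.86 200.18 201.76]
spot 44 [398.29545455 216.90909091] [array([520., 270.,  26.])]
rim 232 ((596.4400024414062, -420.9541015625), (83.88616180419922, 114.0217056274414), 17.841413497924805)
side1 15 [ 580.1 -348.1  192.3] [-0.073  0.577  0.813] [3.300e-01 9.400e-01 4.067e+02 1.670e+02]
spot 68 [281.44117647 285.01470588] [array([523., 270.,  26.])]
rim 118 ((597.0779418945312, -419.5005798339844), (76.8630599975586, 117.02830505371094), 8.43325138092041)
line at z183 [ 584. -358.  183.] dir [-0.065  0.546  0.835] lean 33.36983229411207 yaw 96.78702907164913
```

```bash
python3 steer.py '[[20,0,-36,0,1],[50,-5,-66,-0.1,1],[85,-12,-86,-0.2,1],[124,-25,-96,-0.3,1],[162,-38,-100,-0.4,1]]'
python3 - <<'E'
from h import *
s=load('scene1');print(onz(s,138,195,0),onz(s,125,155,200)); st()
E
```

```text
t: 0.67
eef_pos: [354.1, -495.8, 316.7]
tcp_rot: [3.139, 0.001, 0.753]
ft_force: [0.5, -0.3, -0.4]
opening: 0.999
grip_force: 0.0
[ 370.56994019 -662.07533507    0.        ] [ 379.09282643 -634.76802986  200.        ]
{'t': np.float64(0.667), 'eef_pos': array([ 354.094, -495.778,  316.702]), 'tcp_rot': array([3.139e+00, 1.000e-03, 7.530e-01]), 'ft_force': array([ 0.474, -0.285, -0.418]), 'opening': np.float64(0.999), 'grip_force': np.float64(0.0)}
```

```bash
python3 steer.py '[[40,6,0,-0.12,1],[80,13,0,-0.24,1],[120,20,0,-0.36,1],[160,27,0,-0.48,1],[200,33,0,-0.6,1]]'
cat >> h.py <<'E'
def to(x,y,z,psi):
    s=env.state();p=s['eef_pos'];a=s['tcp_rot'][2];dx,dy=x-p[0],y-p[1]
    print('rows to target:',np.round([np.cos(a)*dx+np.sin(a)*dy,np.sin(a)*dx-np.cos(a)*dy,p[2]-z,(a-psi+np.pi)%(2*np.pi)-np.pi],3),'pos',p.round(1),'psi',a.round(3))
E
python3 -c "
from h import *
to(583,-344.5,300,1.745)"
```

```text
t: 1.08
eef_pos: [523.3, -382.9, 314.7]
tcp_rot: [3.142, 0.0, 1.355]
ft_force: [-0.1, -0.8, 0.2]
opening: 0.998
grip_force: 0.0
rows to target: [50.3   50.041 14.667 -0.39 ] pos [ 523.3 -382.9  314.7] psi 1.355
```

```bash
python3 steer.py '[[20,20,4,-0.12,1],[40,40,8,-0.24,1],[50,50,14,-0.36,1],[50,50,14,-0.39,1],[50,50,14,-0.39,1]]'
python3 - <<'E'
from h import *
to(583,-344.5,192,1.745)
shot('wrist','2')
s=load('wrist2')
# project expected stem line into the wrist picture
f,cx,cy=s['k']
for z in (150,183,204,230):
    X=np.array([584,-358,183])+np.array([-.107,.546,.835])*(z-183)/.835
    c=s['A'].T@(X-s['o']);print(z,X.round(),(f*c[0]/c[2]+cx).round(1),(f*c[1]/c[2]+cy).round(1))
E
```

```text
t: 1.5
eef_pos: [582.3, -345.7, 299.8]
tcp_rot: [-3.141, -0.001, 1.742]
ft_force: [0.0, -0.4, -0.7]
opening: 1.002
grip_force: 0.0
rows to target: [ 1.01300e+00  9.24000e-01  1.07818e+02 -3.00000e-03] pos [ 582.3 -345.7  299.8] psi 1.742
150 [ 588. -380.  150.] 315.8 222.3
183 [ 584. -358.  183.] 315.1 210.1
204 [ 581. -344.  204.] 314.6 200.6
230 [ 578. -327.  230.] 313.8 186.3
```

View pics/wrist2.png

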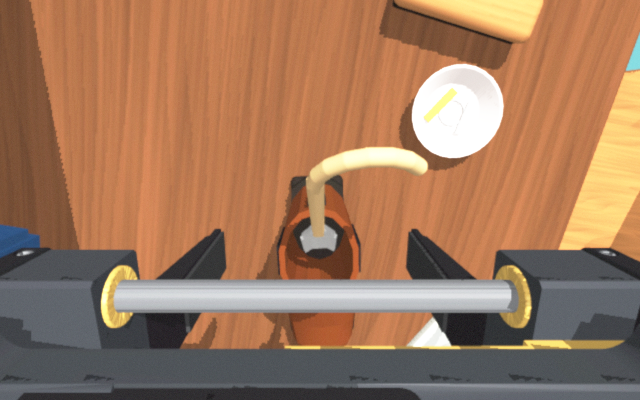

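The wrist view shows the stem at column ~317 from row 230 to 182, midway between the fingers, with the crook out to (422,165). This agrees with the prediction to within 2 px, so I descend.

```bash
python3 steer.py '[[1,1,36,0,1],[1,2,72,0,1],[1,2,95,0,1],[1,2,107,0,1],[1,2,107,0,1]]'; python3 steer.py '[[0,0,0,0,0.1],[0,0,0,0,0],[0,0,0,0,0],[0,0,0,0,0],[0,0,0,0,0]]';python3 steer.py '[[0,0,0,0,0],[0,0,0,0,0],[0,0,0,0,0],[0,0,0,0,0],[0,0,0,0,0]]'
```

```text
t: 1.97
eef_pos: [582.4, -345.3, 191.4]
tcp_rot: [-3.139, -0.003, 1.737]
ft_force: [-0.1, 0.1, 0.1]
opening: 1.0
grip_force: 0.0
t: 2.38
eef_pos: [583.7, -345.4, 194.7]
tcp_rot: [3.14, 0.001, 1.739]
ft_force: [0.3, 0.4, 0.5]
opening: 0.708
grip_force: 0.0
t: 2.8
eef_pos: [583.4, -345.2, 193.6]
tcp_rot: [-3.141, 0.0, 1.739]
ft_force: [-0.0, 0.1, -0.3]
opening: 0.356
grip_force: 0.0
```

```bash
python3 steer.py '[[0,0,0,0,0],[0,0,0,0,0],[0,0,0,0,0],[0,0,0,0,0],[0,0,0,0,0]]'; python3 steer.py '[[0,0,0,0,0],[0,0,0,0,0],[0,0,0,0,0]]'
```

```text
t: 3.22
eef_pos: [583.4, -345.2, 193.6]
tcp_rot: [-3.141, -0.0, 1.739]
ft_force: [-0.0, -0.7, 0.1]
opening: 0.135
grip_force: 29.9
t: 3.47
eef_pos: [583.4, -345.2, 193.6]
tcp_rot: [-3.141, 0.0, 1.739]
ft_force: [-0.4, -0.2, -0.3]
opening: 0.134
grip_force: 29.9
```

```bash
python3 steer.py '[[6,0,-9,0,0],[16,0,-25,0,0],[27,0,-42,0,0],[38,0,-58,0,0],[49,0,-75,0,0]]'; python3 steer.py '[[11,0,-17,0,0],[22,0,-33,0,0],[33,0,-50,0,0],[44,0,-67,0,0],[55,0,-84,0,0]]'; python3 -c "
from h import *
to(480,0,250,1.6); shot('scene','3')
cv2.imwrite('pics/c3.png',crop('scene3',110,100,200,200,3,0))"
```

```text
t: 3.88
eef_pos: [574.9, -295.5, 270.9]
tcp_rot: [3.141, 0.0, 1.739]
ft_force: [-0.6, 0.4, -1.0]
opening: 0.133
grip_force: 29.9
t: 4.3
eef_pos: [565.5, -241.0, 355.2]
tcp_rot: [3.141, 0.0, 1.739]
ft_force: [0.1, -0.4, -0.3]
opening: 0.137
grip_force: 29.9
rows to target: [ 2.51918e+02 -4.38620e+01  1.05218e+02  1.39000e-01] pos [ 565.5 -241.   355.2] psi 1.739
```

View pics/c3.png

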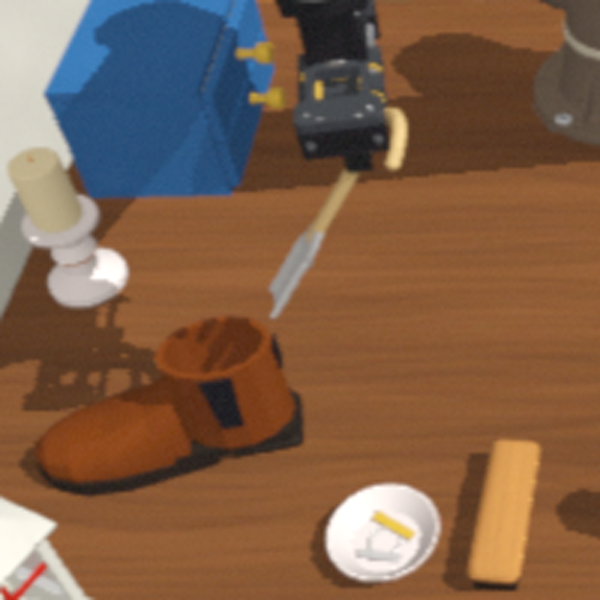

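The picture shows the shoehorn free of the boot, still leaning as held, with its tip at about (275,315) in the crop and the boot unmoved. I carry it in front of the rack.

```bash
python3 steer.py '[[25,-5,0,0,0],[60,-13,5,0.02,0],[98,-21,15,0.06,0],[136,-30,25,0.1,0],[174,-38,40,0.14,0]]'; python3 steer.py '[[30,-7,20,0,0],[42,-8,50,0,0],[42,-8,80,0,0],[42,-8,105,0,0],[42,-8,125,0,0]]'; python3 -c "
from h import *
to(480,-30,180,1.6); shot('side','4');shot('scene','4')
s=load('side4')
cv2.imwrite('pics/c4.png',np.hstack([crop('side4',330,60,200,250,2,0),crop('scene4',200,60,200,250,2,0)]))"
```

```text
t: 4.77
eef_pos: [498.3, -75.8, 313.5]
tcp_rot: [3.139, 0.0, 1.597]
ft_force: [0.6, 0.6, -0.6]
opening: 0.132
grip_force: 29.9
t: 5.18
eef_pos: [489.5, -34.9, 186.7]
tcp_rot: [-3.141, -0.0, 1.6]
ft_force: [0.1, -0.4, -0.8]
opening: 0.133
grip_force: 29.9
rows to target: [ 5.128 -9.372  6.655 -0.   ] pos [489.5 -34.9 186.7] psi 1.6
```

View pics/c4.png

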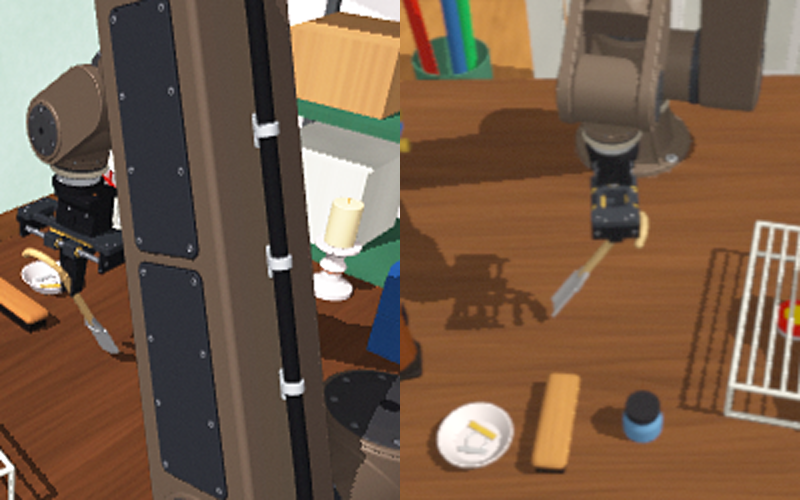

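The crops show the shoehorn held blade-down, still leaning about 33°, with its tip just above the open table. I lower it along an arc so it pivots in the pads.

```bash
python3 steer.py '[[0,0,8,0,0],[0,0,16,0,0],[2,0,22,0,0],[10,0,30,0,0],[18,0,38,0,0]]';python3 steer.py '[[7,0,6,0,0],[14,0,12,0,0],[20,0,19,0,0],[26,0,26,0,0],[32,0,33,0,0]]'; python3 -c "
from h import *
shot('scene','5');cv2.imwrite('pics/c5.png',crop('scene5',230,100,160,130,4,0))"
```

```text
t: 5.7
eef_pos: [490.8, -17.0, 150.5]
tcp_rot: [3.138, -0.0, 1.598]
ft_force: [0.7, 8.8, 11.6]
opening: 0.132
grip_force: 30.0
t: 6.12
eef_pos: [489.6, 15.2, 116.9]
tcp_rot: [3.139, -0.0, 1.599]
ft_force: [0.3, 3.1, 2.9]
opening: 0.135
grip_force: 30.0
```

View pics/c5.png

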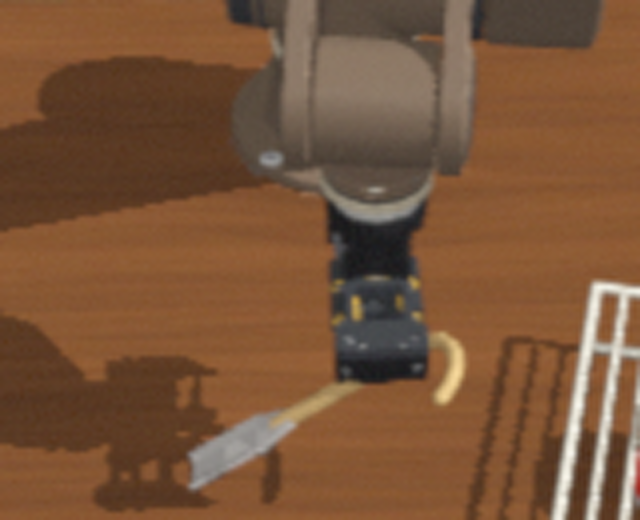

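It is pivoting cleanly, with the tip on the table. I continue.

```bash
python3 steer.py '[[8,0,10,0,0],[14,0,20,0,0],[20,0,30,0,0],[25,0,40,0,0],[29,0,50,0,0]]';python3 steer.py '[[4,0,10,0,0],[7,0,20,0,0],[9,0,30,0,0],[11,0,40,0,0],[12,0,48,0,0]]'; python3 steer.py '[[0,0,4,0,0],[0,0,8,0,0],[0,0,12,0,0],[0,0,12,0,0]]'
```

```text
t: 6.58
eef_pos: [488.3, 43.9, 65.9]
tcp_rot: [3.141, 0.0, 1.599]
ft_force: [0.9, 1.5, 1.5]
opening: 0.136
grip_force: 30.0
t: 7.0
eef_pos: [487.5, 55.3, 17.4]
tcp_rot: [-3.141, 0.0, 1.599]
ft_force: [0.4, 0.8, 0.5]
opening: 0.138
grip_force: 30.0
t: 7.33
eef_pos: [487.6, 55.1, 6.1]
tcp_rot: [-3.141, 0.0, 1.599]
ft_force: [0.0, 0.4, -0.2]
opening: 0.134
grip_force: 30.0
```

```bash
python3 steer.py '[[0,0,2,0,0],[0,0,4,0,0],[0,0,4,0,0.1],[0,0,4,0,0.25],[0,0,4,0,0.4]]';python3 steer.py '[[0,0,0,0,0.4],[0,0,0,0,0.4],[0,0,-10,0,0.4],[0,0,-40,0,0.4],[0,0,-75,0,0.5]]'; python3 steer.py '[[-35,0,-30,0,1],[-75,0,-60,0,1],[-115,0,-80,0,1],[-155,0,-100,0,1],[-180,0,-100,0,1]]';python3 -c "
from h import *
shot('scene','6');shot('side','6');shot('wrist','6');to(480,-150,150,1.6)
cv2.imwrite('pics/c6.png',np.vstack([crop('scene6',210,140,200,100,3.9,0)[:,:700],cv2.resize(cv2.imread('pics/wrist6.png'),(320,200)).repeat(1,1) if 0 else cv2.copyMakeBorder(cv2.resize(cv2.imread('pics/wrist6.png'),(320,200)),0,0,0,380,cv2.BORDER_CONSTANT)]))"
```

```text
t: 7.75
eef_pos: [487.8, 55.1, 2.7]
tcp_rot: [3.141, 0.0, 1.599]
ft_force: [-0.3, 0.3, -0.4]
opening: 0.223
grip_force: 0.0
t: 8.17
eef_pos: [486.7, 55.2, 77.8]
tcp_rot: [-3.138, -0.0, 1.599]
ft_force: [0.4, -0.7, 0.1]
opening: 0.429
grip_force: 0.0
t: 8.58
eef_pos: [492.9, -125.3, 180.9]
tcp_rot: [3.138, 0.001, 1.6]
ft_force: [1.2, -0.0, 0.4]
opening: 0.763
grip_force: 0.0
rows to target: [-2.3457e+01 -1.3283e+01  2.8827e+01 -5.0000e-03] pos [ 492.7 -126.2  178.8] psi 1.595
```

View pics/c6.png

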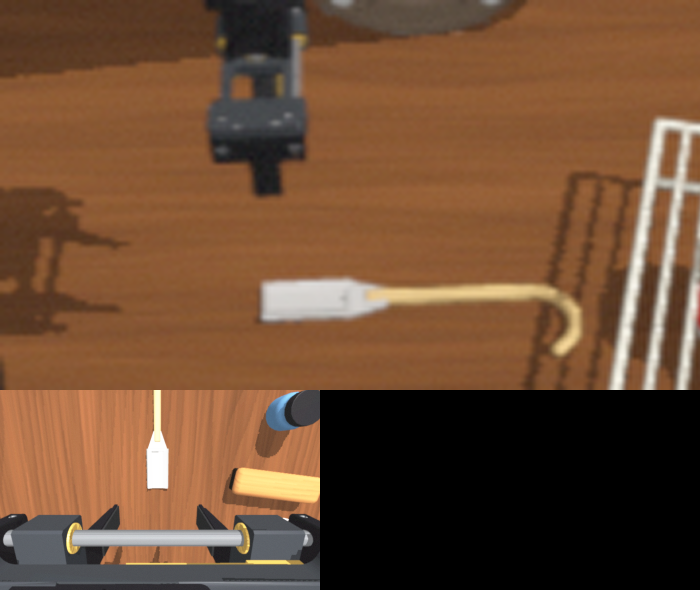

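The crop shows the shoehorn lying flat, hollow side up, with its tip at scene pixel (277,217), crook outer edge at (359,220) and heading towards the rack. In the wrist view the tip corners are at about (294,198) and (336,198).

Run:
```python
from h import *
s,w=load('scene6'),load('wrist6')
print('tip tri',tri([(s,276.9,217.3),(w,315,198)]))
print(onz(s,276.9,212.3,8).round(),onz(s,276.9,222.3,4).round(),onz(w,294,198,8).round(),onz(w,336,198,8).round())
print('crook outer',onz(s,359,220,6).round(),'end',onz(s,354,230,6).round())
P=cloud(w);hsv=cv2.cvtColor(w['p'],cv2.COLOR_RGB2HSV)
m=(hsv[...,1]<45)&(hsv[...,2]>120)&(P[...,2]<30)&(P[...,2]>-10)&(np.mgrid[:400,:640][0]<215)&(abs(P[...,0]-490)<60)
q=P[m];print(len(q),np.percentile(q,[2,50,98],0).round(1));print(cv2.minAreaRect(q[:,:2].astype(np.float32)))
# stem direction
m=(hsv[...,0]>10)&(hsv[...,0]<28)&(hsv[...,1]<150)&(hsv[...,2]>150)&(P[...,2]>3)&(P[...,2]<25)&(abs(P[...,0]-490)<30)
q=P[m];print(len(q),cv2.fitLine(q[:,:2].astype(np.float32),cv2.DIST_HUBER,0,.01,.01).ravel(),np.median(q[:,2]))
```

```text
tip tri (array([ 493.97280316, -145.81779209,    4.94499445]), [np.float64(0.1339857968738645), np.float64(0.13398579687389567)])
[ 474. -146.    8.] [ 516. -145.    4.] [ 473. -146.    8.] [ 515. -145.    8.]
crook outer [514. 138.   6.] end [557. 117.   6.]
4863 [[ 472.6 -141.5    4.1]
 [ 491.4  -86.3    8. ]
 [ 512.3   22.7   12.4]]
((491.34130859375, -56.01355743408203), (42.5809211730957, 179.85154724121094), 1.7120331525802612)
839 [ 5.2096572e-02 -9.9864203e-01  4.8635413e+02 -1.8595913e+01] 9.655127736512043
```

```bash
python3 steer.py '[[4,-1,35,-0.01,1],[9,-1,70,-0.01,1],[10,-1,105,-0.01,1],[10,-1,140,-0.01,1],[10,-1,140,-0.01,1]]'; python3 -c "
from h import *
to(492.5,-116,3,1.61)"
```

```text
t: 9.15
eef_pos: [488.6, -111.8, 32.7]
tcp_rot: [-3.133, -0.004, 1.61]
ft_force: [-0.5, 0.6, -0.1]
opening: 1.0
grip_force: 0.0
rows to target: [-4.377  3.686 29.673 -0.   ] pos [ 488.6 -111.8   32.7] psi 1.61
```

```bash
python3 steer.py '[[-4,3,12,0,1],[-4,3,24,0,1],[-4,3,30,0,1],[-4,3,30,0,1],[-4,3,30,0,1]]'; python3 -c "
from h import *
to(492.5,-116,3,1.61)"
```

```text
t: 9.57
eef_pos: [494.8, -117.5, 8.5]
tcp_rot: [3.141, 0.0, 1.609]
ft_force: [-0.5, 0.3, 0.1]
opening: 1.001
grip_force: 0.0
rows to target: [ 1.559e+00 -2.262e+00  5.505e+00 -1.000e-03] pos [ 494.8 -117.5    8.5] psi 1.609
```

```bash
python3 steer.py '[[1,-2,3,0,1],[1,-2,5.5,0,0.6],[1,-2,5.5,0,0],[1,-2,5.5,0,0],[1,-2,5.5,0,0]]'; python3 steer.py '[[0,0,0,0,0],[0,0,0,0,0],[0,0,0,0,0],[0,0,0,0,0],[0,0,0,0,0]]'; python3 steer.py '[[0,0,0,0,0],[0,0,0,0,0],[0,0,0,0,0],[0,0,0,0,0],[0,0,0,0,0]]'; python3 -c "
from h import *
to(406,60,4,1.571)"
```

```text
t: 9.98
eef_pos: [492.7, -117.0, 2.1]
tcp_rot: [3.141, 0.0, 1.609]
ft_force: [-1.2, -0.7, -0.7]
opening: 0.777
grip_force: 0.0
t: 10.4
eef_pos: [492.7, -117.0, 2.0]
tcp_rot: [3.141, 0.0, 1.609]
ft_force: [0.5, 1.5, -1.0]
opening: 0.433
grip_force: 30.2
t: 10.82
eef_pos: [492.7, -116.9, 2.0]
tcp_rot: [3.142, 0.0, 1.609]
ft_force: [-0.5, 0.9, 0.1]
opening: 0.424
grip_force: 30.0
rows to target: [ 1.80091e+02 -7.98660e+01 -2.02900e+00  3.80000e-02] pos [ 492.7 -116.9    2. ] psi 1.609
```

The blade is gripped at 40 mm, as expected. I shift sideways outside the rack, then slide in past the tin.

```bash
python3 steer.py '[[0,-5,-2,0,0],[0,-20,-2,0,0],[10,-38,-2,-0.02,0],[20,-56,-2,-0.04,0],[30,-70,-2,-0.04,0]]'; python3 steer.py '[[8,0,0,0,0],[16,0,0,0,0],[16,0,0,0,0]]'
python3 - <<'E'
from h import *
shot('scene','7');to(420,-40,4,1.65)
cv2.imwrite('pics/c7.png',crop('scene7',250,130,200,150,3.9,0))
E
```

```text
t: 11.23
eef_pos: [419.7, -89.2, 4.1]
tcp_rot: [-3.141, -0.0, 1.65]
ft_force: [0.7, -0.7, -0.6]
opening: 0.427
grip_force: 30.0
t: 11.48
eef_pos: [420.8, -72.8, 4.1]
tcp_rot: [3.141, 0.0, 1.65]
ft_force: [0.3, -0.8, -0.3]
opening: 0.424
grip_force: 30.0
rows to target: [33.262  1.462  0.054  0.   ] pos [421.2 -73.3   4.1] psi 1.65
```

View pics/c7.png

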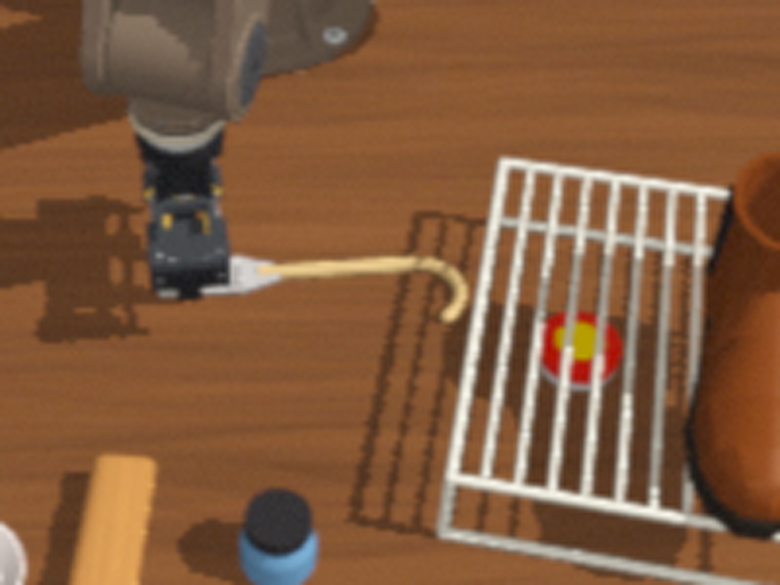

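The crop shows the shoehorn held by the blade, its crook (outer edge at crop (468,285), end at (450,318)) at the front wire and clear of the tin's near edge. I check it against the tin.

Run:
```python
from h import *
s=load('scene7');g=lambda u,v,z:onz(s,250+u/3.9,130+v/3.9,z).round(1)
print('outer',g(468,288,6),'end tip',g(450,320,6),'stem',g(290,269,6),g(400,264,6),'tin L/R/near/far @26',g(543,348,24),g(622,348,24),g(581,311,26))
```

```text
outer [439.9 183.9   6. ] end tip [478.2 163.5   6. ] stem [412.3  21.7   6. ] [408.4 124.1   6. ] tin L/R/near/far @26 [527.7 237.9  24. ] [529.3 306.5  24. ] [487.6 277.1  26. ]
```

```bash
python3 steer.py '[[12,0,0,0,0],[30,0,0,0,0],[50,0,0,0,0],[70,0,0,0,0],[90,0,0,0,0]]'; python3 steer.py '[[20,0,0,0,0],[40,0,0,0,0],[60,0,0,0,0],[78,0,0,0,0],[86,0,0,0,0]]'
python3 - <<'E'
from h import *
shot('scene','8');to(420,105,4,1.65)
cv2.imwrite('pics/c8.png',crop('scene8',290,130,200,150,3.9,0))
E
```

```text
t: 11.95
eef_pos: [414.2, 16.7, 3.9]
tcp_rot: [3.141, 0.0, 1.648]
ft_force: [0.0, -0.8, 0.5]
opening: 0.422
grip_force: 30.0
t: 12.37
eef_pos: [407.2, 103.4, 3.9]
tcp_rot: [3.141, 0.0, 1.65]
ft_force: [1.1, -0.4, -0.5]
opening: 0.424
grip_force: 30.0
rows to target: [ 4.0300e-01  1.2907e+01 -7.4000e-02  1.0000e-03] pos [407.2 103.6   3.9] psi 1.651
```

View pics/c8.png

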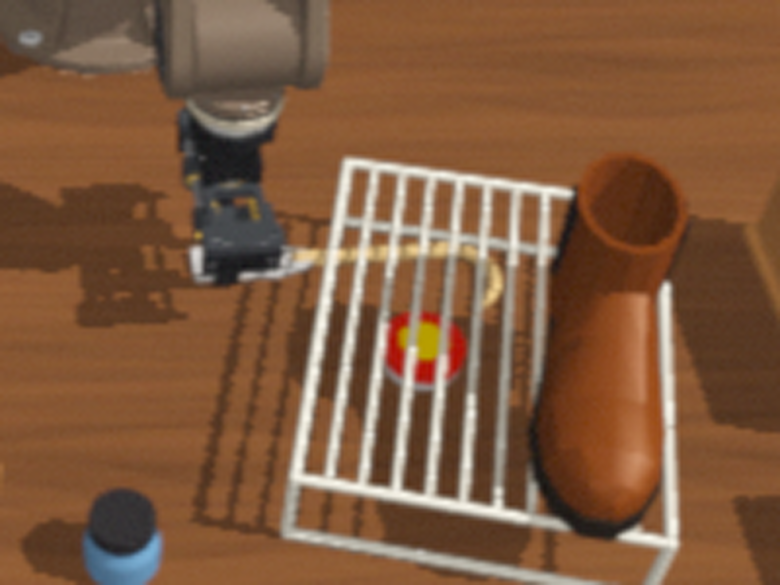

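The crop shows the crook end at (487,305), past the tin's right edge at 466, with the stem running above the tin and nothing touched. I shift sideways to bring the hook behind the tin.

```bash
python3 steer.py '[[0,8,0,0,0],[0,22,0,0,0],[0,38,0,0,0],[0,54,0,0,0],[0,64,0,0,0]]'; python3 steer.py '[[0,4,0,0,0],[0,8,0,0,0],[0,8,0,0,0]]'
python3 - <<'E'
from h import *
shot('scene','9');shot('side','9');to(480,105,4,1.65)
for t in('scene9','side9'):
    s=load(t);P=cloud(s);hsv=cv2.cvtColor(s['p'],cv2.COLOR_RGB2HSV);h,S,V=[hsv[...,i].astype(int) for i in range(3)]
    m=(h>22)&(h<32)&(S>180)&(V>120)&(P[...,1]>150)&(P[...,1]<340)&(P[...,0]>440)&(P[...,0]<620)&(P[...,2]<60)
    print('spot',m.sum(),onz(s,*np.argwhere(m).mean(0)[::-1],26).round())
cv2.imwrite('pics/c9.png',crop('scene9',290,130,200,150,3.9,0))
E
```

```text
t: 12.83
eef_pos: [473.0, 105.8, 4.0]
tcp_rot: [3.14, 0.0, 1.648]
ft_force: [-0.3, -0.7, -0.9]
opening: 0.427
grip_force: 30.0
t: 13.08
eef_pos: [478.7, 107.0, 3.8]
tcp_rot: [3.142, 0.0, 1.648]
ft_force: [0.8, -0.1, -1.2]
opening: 0.426
grip_force: 30.0
rows to target: [-2.372e+00  1.981e+00 -1.500e-01 -2.000e-03] pos [477.8 107.2   3.8] psi 1.648
spot 47 [520. 270.  26.]
spot 68 [523. 270.  26.]
```

View pics/c9.png

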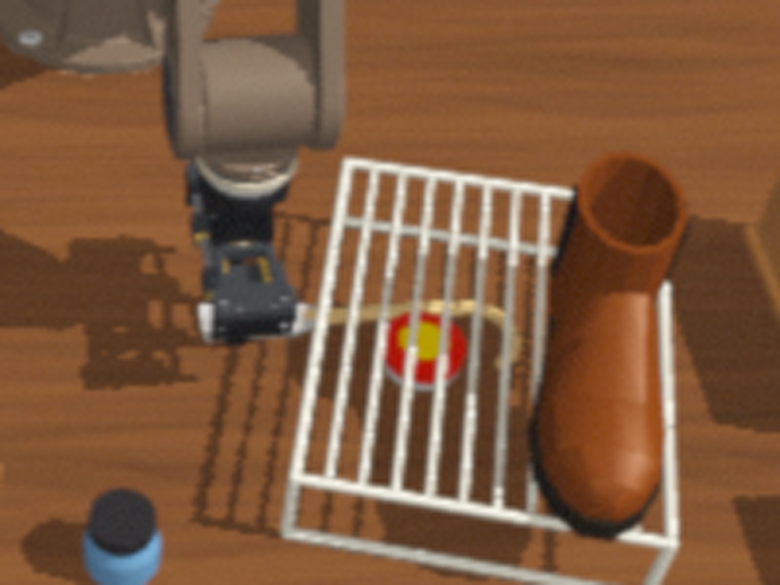

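The crop shows the tin unmoved (spot still at (520,270) mm), the stem beside it and the crook end at (505,362) behind it. I draw it out.

```bash
python3 steer.py '[[-6,0,0,0,0],[-14,0,0,0,0],[-22,0,0,0,0],[-32,0,0,0,0],[-42,0,0,0,0]]'; python3 steer.py '[[-12,0,0,0,0],[-24,0,0,0,0],[-36,0,0,0,0],[-48,0,0,0,0],[-60,0,0,0,0]]';  python3 - <<'E'
from h import *
shot('scene','10');shot('side','10');to(495,-118,4,1.65)
for t in('scene10','side10'):
    s=load(t);P=cloud(s);hsv=cv2.cvtColor(s['p'],cv2.COLOR_RGB2HSV);h,S,V=[hsv[...,i].astype(int) for i in range(3)]
    m=(h>22)&(h<32)&(S>180)&(V>120)&(P[...,1]>20)&(P[...,1]<340)&(P[...,0]>440)&(P[...,0]<620)&(P[...,2]<60)
    print('spot',m.sum(),onz(s,*np.argwhere(m).mean(0)[::-1],26).round())
E
```

```text
t: 13.6
eef_pos: [481.7, 64.5, 4.0]
tcp_rot: [3.141, 0.0, 1.649]
ft_force: [-0.1, 1.9, -1.5]
opening: 0.422
grip_force: 30.0
t: 14.02
eef_pos: [486.3, 4.4, 3.9]
tcp_rot: [-3.142, 0.0, 1.649]
ft_force: [-0.3, 1.1, 0.0]
opening: 0.422
grip_force: 30.0
rows to target: [-1.22212e+02 -7.94000e-01 -6.90000e-02 -3.00000e-03] pos [486.5   3.9   3.9] psi 1.647
spot 41 [515. 199.  26.]
spot 64 [518. 196.  26.]
```

Tin is following (270 → 198). I keep pulling.

```bash
python3 steer.py '[[-12,0,0,0,0],[-24,0,0,0,0],[-36,0,0,0,0],[-48,0,0,0,0],[-60,0,0,0,0]]'; python3 steer.py '[[-12,0,0,0,0],[-24,0,0,0,0],[-36,0,0,0,0],[-50,0,0,0,0],[-62,0,0,0,0]]';python3 steer.py '[[-6,0,0,0,0],[-10,0,0,0,0],[-10,0,0,0,0],[-10,0,0,0,0]]';  python3 - <<'E'
from h import *
shot('scene','11');shot('side','11');to(495,-118,2,1.65)
for t in('scene11','side11'):
    s=load(t);P=cloud(s);hsv=cv2.cvtColor(s['p'],cv2.COLOR_RGB2HSV);h,S,V=[hsv[...,i].astype(int) for i in range(3)]
    m=(h>22)&(h<32)&(S>180)&(V>120)&(P[...,1]>20)&(P[...,1]<340)&(P[...,0]>440)&(P[...,0]<620)&(P[...,2]<60)
    print('spot',m.sum(),onz(s,*np.argwhere(m).mean(0)[::-1],26).round())
E
```

```text
t: 14.53
eef_pos: [491.0, -55.3, 3.9]
tcp_rot: [-3.142, 0.0, 1.649]
ft_force: [0.6, 1.7, -1.6]
opening: 0.426
grip_force: 30.0
t: 14.95
eef_pos: [495.9, -117.3, 4.0]
tcp_rot: [3.141, 0.0, 1.649]
ft_force: [0.2, 1.8, -0.3]
opening: 0.427
grip_force: 30.0
t: 15.28
eef_pos: [496.6, -125.9, 4.0]
tcp_rot: [3.141, 0.0, 1.649]
ft_force: [0.4, -2.0, -0.3]
opening: 0.425
grip_force: 30.0
rows to target: [ 7.670e+00 -1.041e+00  2.005e+00 -1.000e-03] pos [ 496.6 -125.6    4. ] psi 1.649
spot 86 [525.  70.  26.]
spot 79 [529.  69.  26.]
```

```bash
python3 steer.py '[[3,0,1,0,0],[3,0,2,0,0],[3,0,2,0,0.5],[3,0,2,0,0.6],[3,0,2,0,0.8]]'; python3 steer.py '[[0,0,0,0,0.9],[0,0,0,0,1],[0,0,0,0,1],[0,0,0,0,1],[0,0,-10,0,1]]'; python3 steer.py '[[0,0,-20,0,1],[0,0,-50,0,1],[-20,0,-85,0,1],[-50,0,-115,0,1],[-80,0,-135,0,1]]'; python3 steer.py '[[-30,0,-30,0,1],[-60,0,-60,0,1],[-60,0,-60,0,1],[-60,0,-60,0,1]]'
python3 - <<'E'
from h import *
shot('scene','12');st()
cv2.imwrite('pics/c12.png',crop('scene12',110,140,370,170,2.1,0))
E
```

```text
t: 15.8
eef_pos: [496.3, -122.7, 1.9]
tcp_rot: [-3.142, 0.0, 1.649]
ft_force: [-0.0, -0.6, -0.0]
opening: 0.579
grip_force: 0.0
t: 16.22
eef_pos: [495.7, -122.7, 11.1]
tcp_rot: [-3.139, -0.001, 1.649]
ft_force: [-0.9, -0.3, 0.3]
opening: 0.931
grip_force: 0.0
t: 16.63
eef_pos: [503.0, -203.2, 150.9]
tcp_rot: [3.139, 0.002, 1.65]
ft_force: [0.4, -0.6, -0.7]
opening: 1.0
grip_force: 0.0
t: 16.97
eef_pos: [507.3, -263.8, 208.9]
tcp_rot: [3.139, 0.002, 1.647]
ft_force: [-0.5, 0.2, -0.7]
opening: 0.998
grip_force: 0.0
{'t': np.float64(17.017), 'eef_pos': array([ 506.781, -262.416,  207.396]), 'tcp_rot': array([3.141, 0.   , 1.648]), 'ft_force': array([ 0.441, -0.245, -0.613]), 'opening': np.float64(0.997), 'grip_force': np.float64(0.0)}
```

View pics/c12.png

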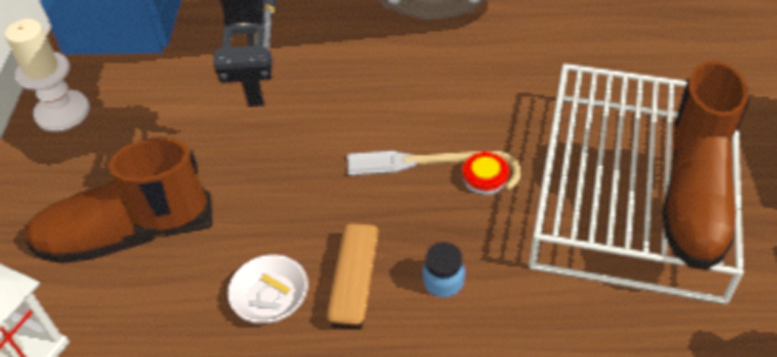

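The picture shows the tin at crop (486,172) and the shoehorn both in front of the rack, with the bystanders unmoved. I check that both lie flat by depth, then hand in.

Run:
```python
from h import *
s=load('scene12');P=cloud(s);hsv=cv2.cvtColor(s['p'],cv2.COLOR_RGB2HSV);h,S,V=[hsv[...,i].astype(int) for i in range(3)]
reg=(P[...,0]>440)&(P[...,0]<600)&(P[...,1]>-170)&(P[...,1]<150)
q=P[reg&(S>170)&(V>150)&((h<5)|(h>174)|((h>22)&(h<32)))&(P[...,2]>18)]
A=np.c_[q[:,:2]-q[:,:2].mean(0),np.ones(len(q))];print('tin',len(q),np.linalg.lstsq(A,q[:,2],rcond=None)[0].round(3),q.min(0).round(),q.max(0).round())
q=P[reg&(S<130)&(V>140)&(P[...,2]>2)&(P[...,2]<30)]
for y in range(-160,140,30):
    k=q[abs(q[:,1]-y)<15]
    if len(k):print(y,len(k),np.median(k,0).round(1))
flat=1
```

```text
tin 207 [-5.1000e-02  2.0000e-03  2.5885e+01] [490.  37.  18.] [565. 108.  32.]
-160 16 [ 490.1 -148.3    7.5]
-130 90 [ 497.2 -130.5    7. ]
-100 91 [492.6 -99.9   7.4]
-70 78 [494.8 -72.2   8.5]
-40 45 [495.6 -44.5  10.4]
-10 36 [491.4  -9.7  10.2]
20 32 [489.7  19.9   9.8]
50 27 [488.5  45.8  11. ]
80 15 [559.4  83.2   5.4]
110 56 [521.7 115.7  11.5]
```

Tin top level at 26 mm and shoehorn flat along its length.

```bash
python3 -c "
from cell import env
print(env.job_done())"
```

```text
the job is handed in; nothing more can be done
None
```

The tin is out in front of the rack and lying flat on its base, the shoehorn lies flat beside it clear of the rack, and the boots, brush, jar and dish look unmoved in the last picture; I handed the job in at about 17 s, and no verdict was shown.

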